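# Fit the dicing blade to the vegetable chopper

### The job

Get the vegetable chopper ready for dicing. Lift the loose guard off the blade insert that lies on the worktop and put the guard away, right way up and fully down, in the empty berth of the storage caddy; then lower the bare insert, blades up, over the two pins on the chopper's deck until it lies flush (either way round), and finally swing the chopper's lid shut over it. Leave the cup, the tin and the spice jars where they are.

Things in the scene. Friction and masses are not known exactly. Their poses are not given: they have to be found in the camera images.
- guard: Loose grey cover like an upside-down tray, 136 x 66 x 22 mm, walls 3 mm, open below. On top a grip ridge, 60 mm long (x), 14 mm thick (y), from z = 22 to 40 mm. At the start it covers the blade insert on the worktop, its rim 2 mm up, 2 mm play all round. Origin: centre of its lower rim; x along its length, z up.
- insert: Loose black frame 126 (x) x 56 (y) x 12 mm, steel blade grid in the middle up to z = 21 mm; at first hidden under the guard. Finger lugs on the long sides: flat faces at y = +-28 mm, x from -25 to 25, z from 1 to 19 mm; grip it there, 56 mm wide. Two 13 mm through holes at x = +-51 mm. Origin: centre of its underside; x along its length, z up.
- seat (a point): Centre of the top of the fixed chopper's flat grey deck (166 x 100 mm, 72 mm above the worktop, over a clear box), midway between two steel pins at x = +-51 mm, 9 mm thick, 16 mm high, with pointed tops. x points back to the hinge, z up. Insert seated: its origin here, its long side along x, either way round.
- berth (a point): Floor centre of the empty berth of the caddy, a fixed light-wood tray, 156 x 168 x 21 mm, with two berths 148 x 78 mm inside, 18 mm deep, floor 3 mm above the worktop. The other berth (at y = -82 mm) is full: a second insert under an identical guard; leave it. x along the berth, z up. Guard stowed: rim on this floor, either way round, 6 mm play.
- chopper_lid (a joint): Angle of the chopper's grey hinged lid (rad): 0 shut, 1.57 upright, at most 1.95 (leaning back). It starts open, leaning back, and stays there; pushed from behind well past upright it sinks shut by itself, needing less than 1 N at the edge.
- lid_hinge (a point): Middle of the lid's hinge axis, at the back of the deck, 29 mm above it, 92 mm behind the seat. The axis runs along y; x points backwards, away from the deck.
- lid_edge (a point): Middle of the lid's free edge, 180 mm from the hinge axis. The lid is a panel 94 mm wide, 5 mm thick, with 22 mm skirts on its inner side and a 36 mm wide thumb tab 12 mm beyond the edge. Shut, it clears the insert's blades by about 5 mm; it does not shut over a guard.
- espresso_cup: Bystander: small cream cup, 59 x 83 x 55 mm, at the back left. Origin: centre of its underside.
- tomato_tin: Bystander: red tin, 57 mm wide, 72 mm high, at the back. Origin: centre of its underside.
- salt_jar: Bystander: the left one of two spice jars, 42 mm wide, 96 mm high, at the back. Origin: centre of its underside.

How it is judged:
By the outcome, as a careful person would: the job done as asked, in the order asked, and still so for the second after the job is handed in, with the robot touching nothing.
It also fails if it takes over 69 s, if anything falls off the work surface, if the arm or the gripper's body presses on something with over 40 N, if the wrist force passes 120 N, or if a joint passes its speed limit or range.

### The arm

A 6-joint arm with a two-finger parallel gripper is mounted at the origin on a cart in front of the work surface, level with it; the furniture and walls round the work are solid. World frame = base frame: x ahead of the robot, y to its left, z up, the work surface at z = 0. Lengths are in m, angles in rad, forces in N, time in s.
With the tool pointing down it reaches from about 0.3 to 0.775 m from the base axis. Payload 14.6 kg.
Tool frame: the origin (TCP) lies on the centre line of the jaws, within the pads' length; the fingertips stand 19 mm ahead of it and the grasp point (between the pads) is the TCP; z points along the fingers, x is the direction in which the jaws open and shut, and the axes are right-handed (so a half turn about z gives the same grasp; the last joint's range is limited). The gripper opens to 94 mm and grips with 3 to 60 N. Pads are 16 mm wide; open, the fingers measure 119 mm over their backs; the gripper's body (75 mm by 177 mm) begins 78 mm behind the grasp point.
Start: joints at [-1.386, 0.3, 1.521, -0, 1.321, -0.067], TCP at [0.137, -0.533, 0.224] pointing down, gripper open.
Joint ranges: [-3.03, 3.03], [-0.79, 2.21], [0.23, 2.52], [-1.04, 4.18], [0, 3.07], [-2.55, 2.55]. Speed limits (rad/s): [2.22, 2.22, 2.57, 3.14, 3.14, 3.14].

### API

Orientations are given as [roll, pitch, yaw] about the fixed x, y, z axes, in that order (R = Rz(yaw) Ry(pitch) Rx(roll)).
In Python, from station import ctrl, imaging gives the robot as it stands.
- The arm moves only by the shell command python3 -m handwheel 'ROWS' [OPENING] [FORCE]. ROWS is JSON, a list that holds one entry, the list of rows, each a list of 4 numbers: the shift along the tool's x, y, z in m, then the turn about the tool's z in rad. A call has 1 to 10 rows; each row shifts and turns the pose as measured when the row begins, along the tool's axes as they then stand; what a row does not reach is not made up. A row lasts 1/10 s, in which the tool goes at most 50 mm and 8.59 degrees, less where a joint would pass 70% of its speed; a pose out of reach is approached as far as the arm can. A call is refused whole if a number of a shift passes 0.05 or a number of a turn 0.15, either way. A call with a gripper value outside its range is refused whole. OPENING is the finger opening in m, from 0 to 0.094, set as the call begins (- or left out, the last holds). The fingers move at their own pace and stop on an object; FORCE is the grip in N (left out, the last holds). Time passes only in rows, so rows that do not move let the fingers close. It gives the time, the measured TCP pose, the force and the opening at its end, in the units of the state.
- ctrl.get_obs(): the state, without advancing time (a new reading comes with each control period).
- imaging.camera(name): name is "scene" or "side" or "wrist"; returns the picture (420x560x3 uint8, red, green, blue); there is no depth.
- imaging.camera_model(name): a dict with "camera_matrix" (3x3 intrinsics, pixels), "k1" (the pictures are not rectified: a ray, as slopes to the right and down, at radius r is drawn at 1 + k1 r^2 times it, then the intrinsics apply), "position" and "attitude" of the camera in the world. Camera axes: x right, y up, looking along -z (the intrinsics and any distortion apply to the point x, -y, -z); pixel columns grow to the right and rows downward; lengths in m; the calibration is good to about 2 mm. A picture is of the moment at which its call begins: read the wrist's pose just before it. camera_model takes no time and is no camera call; for the wrist camera it gives the pose at the moment of the call.
- ctrl.hand_in(): hands the job in, once; it reports no verdict.
The state is a dict: "time_s": time; "qpos": joint angles; "joint_vel": joint speeds; "tau": joint torques, N m; "ee_pos": TCP position; "eef_rot": TCP orientation; "force": force on the tool from outside, world axes, zero at the start; "moment": the same for the moment, N m; "grip_width": finger opening in m.
Only numpy, scipy, OpenCV 4.12 (cv2) and the standard library are available. Lean on these libraries where they do the work, as an engineer would, in place of code of your own. Each camera call takes 0.05 s, during which the arm holds its last target. There are 200 camera calls.

## Working session

There is one attempt and no reset: what is moved stays moved. The work goes in short steps, Python scripts to look and compute and a shell command to move; the robot and the scene stay as the last step left them, time stands still between calls to the robot, and variables do not carry over. Pictures are saved under pics/ and viewed, about 8 in all and at most 12, crops included, and the job is handed in when it is done.

```bash
mkdir -p pics; ls
cat > h.py <<'E'
import numpy as np, cv2
from station import ctrl, imaging
from scipy.spatial.transform import Rotation as R
def snap(n,f):
    im=imaging.camera(n); cv2.imwrite('pics/'+f,im[:,:,::-1]); return im
def rot(m):
    a=np.array(m['attitude'],float)
    if a.shape==(3,3): return a
    return R.from_euler('xyz',a).as_matrix() if a.size==3 else None
def ray(m,u,v):
    K=np.array(m['camera_matrix']); k=m['k1']
    d=np.array([(u-K[0,2])/K[0,0],(v-K[1,2])/K[1,1]]); s=d.copy()
    for _ in range(30): s=d/(1+k*(s@s))
    return np.array(m['position']),rot(m)@np.array([s[0],-s[1],-1])
def at_z(m,u,v,z):
    p,d=ray(m,u,v); return p+d*(z-p[2])/d[2]
def proj(m,P):
    c=rot(m).T@(np.array(P)-np.array(m['position'])); s=np.array([c[0],-c[1]])/-c[2]
    s=s*(1+m['k1']*(s@s)); K=np.array(m['camera_matrix']); return K[:2,:2]@s+K[:2,2]
E
python3 - <<'E'
from h import *
for n in('scene','side','wrist'): print(n,imaging.camera_model(n))
o=ctrl.get_obs(); print(o)
a=snap('scene','s0.png');b=snap('side','d0.png');c=snap('wrist','w0.png')
E
```

```text
pics
scene {'camera_matrix': array([[458.6983283 ,   0.        , 273.48224288],
       [  0.        , 458.6983283 , 201.98955147],
       [  0.        ,   0.        ,   1.        ]]), 'k1': -0.08452039645440668, 'position': array([0.11987297, 0.57855504, 0.75525434]), 'attitude': array([ 0.82233445, -0.00924157, -2.39969396])}
side {'camera_matrix': array([[446.25264975,   0.        , 275.62348597],
       [  0.        , 446.25264975, 206.04436736],
       [  0.        ,   0.        ,   1.        ]]), 'k1': 0.021126368000346386, 'position': array([ 0.43083261, -0.72282939,  0.80407498]), 'attitude': array([ 0.83701648, -0.01792353, -0.21468474])}
wrist {'camera_matrix': array([[297.36001379,   0.        , 277.79748287],
       [  0.        , 297.36001379, 215.90512336],
       [  0.        ,   0.        ,   1.        ]]), 'k1': -0.02571503078124099, 'position': array([ 0.21473525, -0.51206895,  0.38361765]), 'attitude': array([-2.77504983e-01,  1.16054088e-03, -1.31928412e+00])}
{'time_s': 0.0, 'qpos': array([-1.38558435e+00,  3.00486321e-01,  1.52160463e+00,  1.25388933e-05,
        1.32071878e+00, -6.65926513e-02]), 'joint_vel': array([-0.00079608,  0.00123699,  0.00101324, -0.00230069, -0.00077034,
        0.00076426]), 'tau': array([ 2.23850970e-03, -5.31804907e+01, -3.52735376e+01,  7.09088054e-02,
        2.43287114e-02, -1.07484975e-04]), 'ee_pos': array([ 0.1369906 , -0.53240305,  0.22386801]), 'eef_rot': array([-3.14149955e+00,  1.21357271e-03, -1.31899475e+00]), 'force': array([-0.32970153,  0.18898448,  0.31825065]), 'moment': array([-0.05741498, -0.03176588, -0.0339294 ]), 'grip_width': 0.09388415418950453}
```

View pics/s0.png

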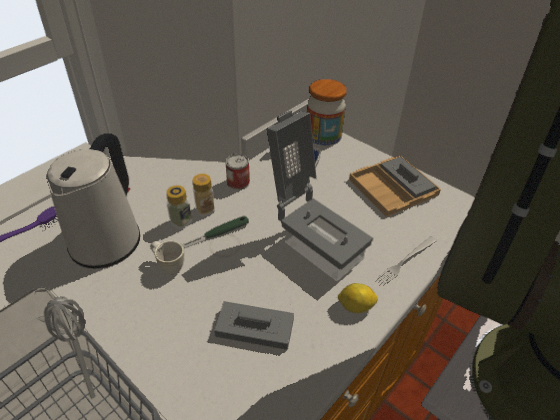

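View pics/d0.png

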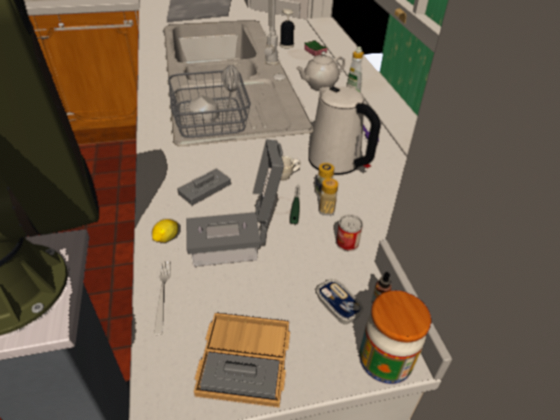

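The scene picture shows the guard near (255,325), the chopper's deck near (325,232) with its lid open behind, and the caddy at (395,185) with its empty berth at left. The side picture shows the guard at (205,186), the deck at (222,231) and the empty berth at (248,335). I'll enlarge these for pixel readings.

```bash
cat >> h.py <<'E'
def tile(specs,f):
    out=[]
    for p,x,y,w,h,s in specs:
        t=cv2.resize(cv2.imread('pics/'+p)[y:y+h,x:x+w],None,fx=s,fy=s,interpolation=cv2.INTER_CUBIC)
        for k in range(0,w,10):
            cv2.line(t,(k*s,0),(k*s,8 if (x+k)%50 else 16),(0,255,255),1)
            if (x+k)%20==0: cv2.putText(t,str(x+k),(k*s+2,22),0,.35,(0,255,255),1)
        for k in range(0,h,10):
            cv2.line(t,(0,k*s),(8,k*s),(0,255,255),1)
            if (y+k)%20==0: cv2.putText(t,str(y+k),(9,k*s+4),0,.35,(0,255,255),1)
        out.append(cv2.resize(t,(400,300)) if t.shape[:2]!=(300,400) else t)
    cv2.imwrite('pics/'+f,np.vstack([np.hstack(out[:2]),np.hstack(out[2:])]) if len(out)==4 else np.hstack(out))
E
python3 - <<'E'
from h import *
tile([('s0.png',200,285,100,75,4),('s0.png',270,185,100,75,4) ,('d0.png',190,310,100,75,4),('d0.png',180,195,100,75,4)],'t0.png')
E
```

```text
(no output)
```

View pics/t0.png

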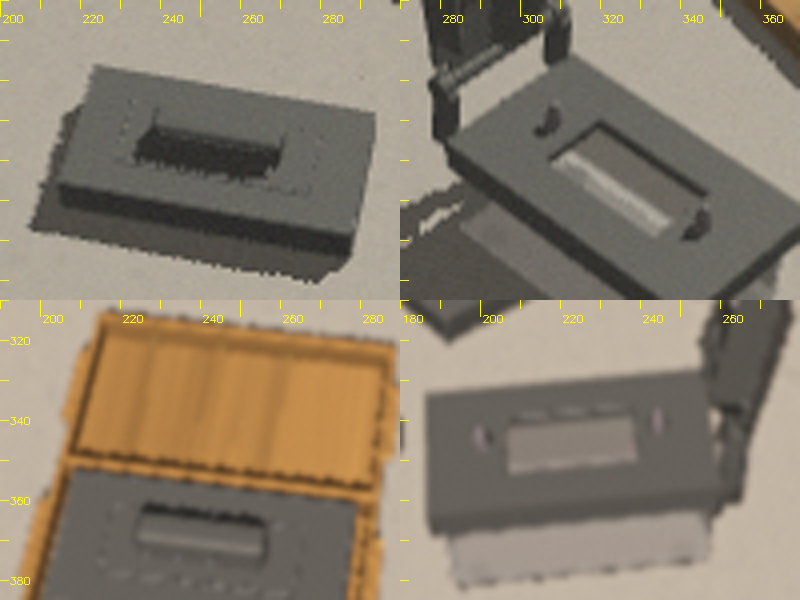

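The tiles give the guard top's corners, the deck's corners and pins, and the caddy's rim. I'll fit planar poses to them.

```bash
cat >> h.py <<'E'
from scipy.optimize import least_squares
def fit(obs,x0):  # obs: (model,u,v,local xyz) ; returns x,y,yaw
    def P(p,l):
        c,s=np.cos(p[2]),np.sin(p[2]); return [p[0]+c*l[0]-s*l[1],p[1]+s*l[0]+c*l[1],l[2]]
    f=lambda p: np.concatenate([proj(m,P(p,l))-[u,v] for m,u,v,l in obs])
    r=least_squares(f,x0,loss='soft_l1'); return r.x,r.fun.reshape(-1,2).round(1).tolist()
E
python3 - <<'E'
from h import *
S=imaging.camera_model('scene');D=imaging.camera_model('side')
g=[at_z(S,u,v,.024).round(3) for u,v in[(223.3,301.5),(293.8,313.3),(288.3,344),(215,331)]];print('guard',g,np.mean(g,0))
d=[at_z(S,u,v,.072).round(3) for u,v in[(281.8,220.5),(313,198.8),(370,238)]];print('deckS',d)
d=[at_z(D,u,v,.072).round(3) for u,v in[(186.8,218.3),(257.5,212.5)]];print('deckD',d)
print('pins',[at_z(D,u,v,.080).round(3) for u,v in[(200.5,228.5),(244.5,224.5)]],[at_z(S,u,v,.080).round(3) for u,v in[(306.7,214.5),(344,241)]])
print('caddy',[at_z(D,u,v,.021).round(3) for u,v in[(214.5,313),(289.3,321),(207,348),(284.5,357)]])
E
```

```text
guard [array([0.529, 0.264, 0.024]), array([0.413, 0.193, 0.024]), array([0.378, 0.248, 0.024]), array([0.493, 0.318, 0.024])] [0.45325 0.25575 0.024  ]
deckS [array([0.561, 0.062, 0.072]), array([ 0.556, -0.035,  0.072]), array([ 0.396, -0.023,  0.072])]
deckD [array([0.401, 0.066, 0.072]), array([0.569, 0.053, 0.072])]
pins [array([0.43 , 0.017, 0.08 ]), array([0.53 , 0.011, 0.08 ])] [array([0.529, 0.019, 0.08 ]), array([0.427, 0.027, 0.08 ])]
caddy [array([ 0.436, -0.175,  0.021]), array([ 0.582, -0.224,  0.021]), array([ 0.413, -0.251,  0.021]), array([ 0.555, -0.3  ,  0.021])]
```

```bash
cat >> h.py <<'E'
def go(x,y,z,yaw,start=None):
    o=ctrl.get_obs(); p=np.array(o['ee_pos']) if start is None else np.array(start[:3]); w=o['eef_rot'][2] if start is None else start[3]
    t=-(yaw-w); t=(t+np.pi)%(2*np.pi)-np.pi
    d=R.from_euler('xyz',[np.pi,0,yaw]).as_matrix().T@(np.array([x,y,z])-p)
    print('turn %.3f then shift %s'%(t,d.round(4)), '| pos',o['ee_pos'].round(4),'yaw %.4f'%o['eef_rot'][2],'t %.2f'%o['time_s'],'F',o['force'].round(1),'g %.4f'%o['grip_width'])
E
python3 - <<'E'
from h import *
y=np.radians(-58.5)
go(.36,-.30,.224,y)
go(.41,0,.2,y,(.36,-.30,.224,y))
go(.453,.256,.2,y,(.41,0,.2,y))
E
```

```text
turn -0.298 then shift [-0.0817 -0.3116  0.    ] | pos [ 0.137  -0.5325  0.224 ] yaw -1.3190 t 0.15 F [-0.1 -0.  -0.6] g 0.0941
turn 0.000 then shift [-0.2297 -0.1994  0.024 ] | pos [ 0.137  -0.5325  0.224 ] yaw -1.3190 t 0.15 F [-0.1 -0.  -0.6] g 0.0941
turn 0.000 then shift [-0.1958 -0.1704 -0.    ] | pos [ 0.137  -0.5325  0.224 ] yaw -1.3190 t 0.15 F [-0.1 -0.  -0.6] g 0.0941
```

```bash
python3 -m handwheel '[[[0,0,0,-0.1],[0,0,0,-0.1],[0,0,0,-0.1],[-0.0117,-0.0445,0,0],[-0.0117,-0.0445,0,0],[-0.0117,-0.0445,0,0],[-0.0117,-0.0445,0,0],[-0.0117,-0.0445,0,0],[-0.0117,-0.0445,0,0],[-0.0117,-0.0445,0,0]]]'
python3 - <<'E'
from h import *
y=np.radians(-58.5)
go(.41,0,.2,y)
E
```

```text
time_s: 1.15
ee_pos: [0.36, -0.2903, 0.222]
eef_rot: [-3.14, 0.005, -1.014]
force: [0.6, -1.3, -0.1]
grip_width: 0.0941
turn 0.007 then shift [-0.2214 -0.1943  0.022 ] | pos [ 0.36   -0.2903  0.222 ] yaw -1.0137 t 1.15 F [ 0.6 -1.3 -0.1] g 0.0941
```

```bash
python3 -m handwheel '[[[0,0,0,0]]]' >/dev/null
python3 - <<'E'
from h import *
import pickle
m=imaging.camera_model('wrist'); snap('wrist','w1.png'); pickle.dump(m,open('w1.pkl','wb'))
print(m['position'],m['attitude'])
go(.41,0,.2,np.radians(-58.5))
E
python3 -m handwheel '[[[-0.037,-0.0325,0.0035,0],[-0.037,-0.0325,0.0035,0],[-0.037,-0.0325,0.0035,0],[-0.037,-0.0325,0.0035,0],[-0.037,-0.0325,0.0035,0],[-0.037,-0.0325,0.0035,0],[0,0,0,0]]]'
python3 - <<'E'
from h import *
import pickle
m=imaging.camera_model('wrist'); snap('wrist','w2.png'); pickle.dump(m,open('w2.pkl','wb'))
go(.453,.256,.2,np.radians(-58.5))
E
```

```text
[ 0.43066495 -0.24461529  0.38179804] [-0.27588684  0.00504633 -1.00926356]
turn 0.011 then shift [-0.2205 -0.1922  0.0219] | pos [ 0.3613 -0.2884  0.2219] yaw -1.0098 t 1.30 F [-0.3 -0.2  0. ] g 0.0936
time_s: 2.0
ee_pos: [0.4077, 0.0058, 0.2008]
eef_rot: [-3.141, 0.004, -1.019]
force: [-1.2, -0.3, 0.1]
grip_width: 0.094
turn 0.000 then shift [-0.1914 -0.1705  0.0009] | pos [0.4076 0.0037 0.2009] yaw -1.0206 t 2.05 F [ 0.4 -0.2  0.9] g 0.0937
```

View pics/w1.png

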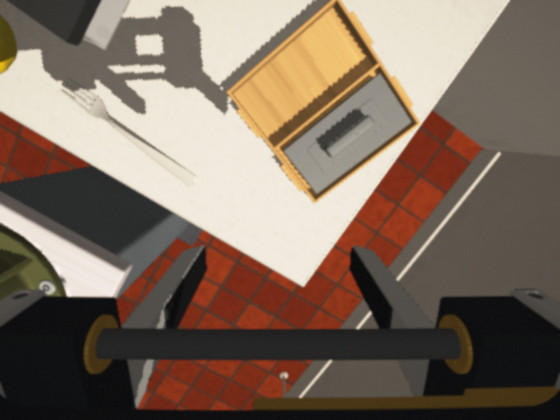

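Wrist view from above the caddy: outer rim corners at (228,92), (336,1), (417,122) and (315,201), with the empty berth at upper left. Next I'll fit the caddy and view the wrist picture over the chopper.

Run:
```python
from h import *
import pickle
m=pickle.load(open('w1.pkl','rb'))
for z in (.021,):
  print([at_z(m,u,v,z).round(3).tolist() for u,v in[(228,92),(336,1),(417,122),(315,201)]])
print(fit([(m,228,92,(-.078,.043,.021)),(m,336,1,(.078,.043,.021)),(m,417,122,(.078,-.125,.021)),(m,315,201,(-.078,-.125,.021))],[.495,-.24,-.32]))
```

```text
[[0.437, -0.172, 0.021], [0.576, -0.224, 0.021], [0.526, -0.374, 0.021], [0.384, -0.326, 0.021]]
(array([ 0.49482294, -0.23516934, -0.32806731]), [[-2.8, 0.2], [0.2, -7.9], [4.5, 0.3], [-0.2, 3.2]])
```

View pics/w2.png

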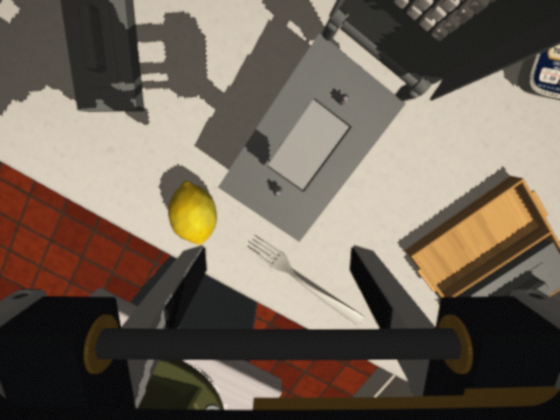

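```bash
python3 - <<'E'
from h import *
import pickle
m=pickle.load(open('w2.pkl','rb'));S=imaging.camera_model('scene');D=imaging.camera_model('side')
W=[(m,219,187,(-.083,.05,.072)),(m,300,240,(-.083,-.05,.072)),(m,402,100,(.083,-.05,.072)),(m,275,187,(-.051,0,.08)),(m,339,96,(.051,0,.08))]
O=[(S,281.8,220.5,(.083,.05,.072)),(S,313,198.8,(.083,-.05,.072)),(S,370,238,(-.083,-.05,.072)),(S,306.7,214.5,(.051,0,.08)),(S,344,241,(-.051,0,.08))]
Q=[(D,186.8,218.3,(-.083,.05,.072)),(D,257.5,212.5,(.083,.05,.072)),(D,200.5,228.5,(-.051,0,.08)),(D,244.5,224.5,(.051,0,.08))]
for X in (W,O,Q,W+O+Q): print(fit(X,[.478,.016,-.06]))
E
python3 -m handwheel '[[[-0.038,-0.034,0.016,0],[-0.038,-0.034,0.016,0],[-0.038,-0.034,0.016,0],[-0.038,-0.034,0.016,0],[-0.038,-0.034,0.016,0],[0,0,0.015,0],[0,0,0,0]]]' 0.05
python3 - <<'E'
from h import *
import pickle
m=imaging.camera_model('wrist'); snap('wrist','w3.png'); pickle.dump(m,open('w3.pkl','wb'))
go(.453,.256,.045,np.radians(-58.5))
E
```

```text
(array([ 0.47954083,  0.02024933, -0.03924066]), [[-3.7, 0.2], [-1.3, 0.5], [0.7, -1.5], [0.5, 3.0], [0.6, -0.4]])
(array([ 0.47827164,  0.02157132, -0.07849238]), [[-2.3, -0.2], [-0.7, -0.2], [1.7, 1.5], [0.5, -0.3], [0.1, -0.4]])
(array([ 0.48051305,  0.01214079, -0.08111363]), [[0.1, -0.8], [-0.8, -0.4], [-0.0, 0.4], [0.6, 0.8]])
(array([ 0.47974483,  0.01975888, -0.04686528]), [[-3.5, -0.4], [-1.5, 0.5], [1.5, -0.6], [0.8, 2.9], [1.6, -0.0], [-2.6, 0.0], [-2.0, -0.7], [1.8, -0.5], [0.0, -0.7], [0.6, -1.7], [-1.2, -2.0], [-2.5, -3.2], [-0.7, -1.4], [-0.3, -2.0]])
time_s: 2.75
ee_pos: [0.4591, 0.2359, 0.1078]
eef_rot: [-3.14, -0.0, -1.04]
force: [0.6, -0.3, -0.4]
grip_width: 0.0499
turn -0.019 then shift [-0.0206 -0.0048  0.064 ] | pos [0.4596 0.2359 0.109 ] yaw -1.0403 t 2.80 F [ 0.1  0.4 -0.8] g 0.0500
```

View pics/w3.png

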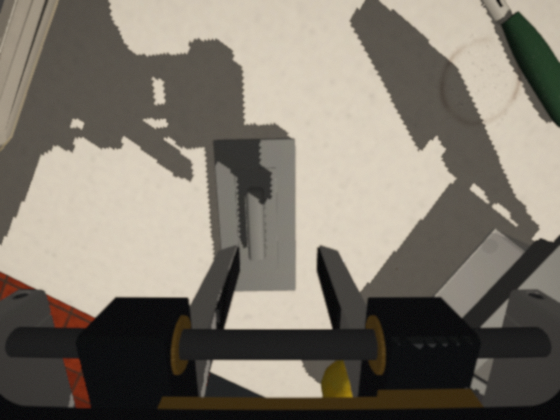

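Over the guard: top face corners at (215,140), (295,139) and (296,290), ridge top spanning about (249,192) to (265,260). The guard is nearly aligned, and the gripper needs to move left in the image.

Run:
```python
from h import *
import pickle
m=pickle.load(open('w3.pkl','rb'));S=imaging.camera_model('scene')
G=[(S,223.3,301.5,(.068,-.033,.024)),(S,293.8,313.3,(-.068,-.033,.024)),(S,288.3,344,(-.068,.033,.024)),(S,215,331,(.068,.033,.024))]
W=[(m,215,140,(.068,.033,.024)),(m,295,139,(.068,-.033,.024)),(m,296,290,(-.068,-.033,.024))]
for X in (G,W): 
  r=fit(X,[.453,.256,.55]); print(r)
print([at_z(m,u,v,.042).round(4).tolist() for u,v in[(256.5,192),(257.5,260)]])
```

```text
(array([0.4532481 , 0.25567223, 0.55752245]), [[0.2, -0.1], [0.3, -0.3], [0.1, 0.1], [-0.9, 0.2]])
(array([0.45592633, 0.25449745, 0.54684183]), [[-1.7, -0.1], [1.2, -0.5], [0.1, 1.3]])
[[0.4812, 0.2684, 0.042], [0.432, 0.2398, 0.042]]
```

```bash
python3 -m handwheel '[[[-0.018,-0.0063,0,-0.02],[0,0,0.03,0],[0,0,0.025,0],[0,0,0,0]]]'
python3 - <<'E'
from h import *
go(.4556,.2545,.0455,-1.021)
E
```

```text
time_s: 3.2
ee_pos: [0.461, 0.2488, 0.0577]
eef_rot: [-3.132, -0.002, -1.029]
force: [0.1, -1.1, 0.4]
grip_width: 0.05
turn -0.008 then shift [-0.0077  0.0016  0.0122] | pos [0.461  0.2488 0.0577] yaw -1.0290 t 3.20 F [ 0.1 -1.1  0.4] g 0.0500
```

```bash
python3 -m handwheel '[[[-0.0077,0.0016,0.006,-0.008],[0,0,0.006,0],[0,0,0,0]]]'
python3 -m handwheel '[[[0,0,0,0],[0,0,0,0],[0,0,0,0],[0,0,0,0]]]' 0 25
python3 - <<'E'
from h import *
go(.4556,.2545,.0455,-1.021)
E
```

```text
time_s: 3.5
ee_pos: [0.4577, 0.2531, 0.0487]
eef_rot: [-3.128, -0.003, -1.024]
force: [0.6, 0.0, 0.1]
grip_width: 0.0501
time_s: 3.9
ee_pos: [0.4586, 0.2533, 0.0507]
eef_rot: [-3.125, -0.003, -1.024]
force: [0.7, 0.4, -0.3]
grip_width: 0.0217
turn -0.003 then shift [-0.0026  0.002   0.0052] | pos [0.4586 0.2533 0.0507] yaw -1.0240 t 3.90 F [ 0.7  0.4 -0.3] g 0.0217
```

```bash
python3 -m handwheel '[[[-0.002,0.001,0.005,0],[0,0,0.001,0],[0,0,0.001,0]]]'
python3 - <<'E'
from h import *
go(.4556,.2545,.0455,-1.021)
E
```

```text
time_s: 4.2
ee_pos: [0.4575, 0.2547, 0.0458]
eef_rot: [-3.123, -0.004, -1.024]
force: [-9.7, -6.2, 25.2]
grip_width: 0.0134
turn -0.003 then shift [-0.0008  0.0017  0.0003] | pos [0.4575 0.2547 0.0458] yaw -1.0237 t 4.20 F [-9.7 -6.2 25.2] g 0.0134
```

```bash
python3 -m handwheel '[[[0,0,-0.008,0],[0,0,-0.01,0],[0,0,-0.015,0],[0,0,-0.02,0],[0,0,-0.025,0],[0,0,-0.03,0],[0,0,-0.03,0],[0,0,0,0]]]'
python3 - <<'E'
from h import *
yb=-.325-np.pi/2
go(.41,.02,.19,yb)
go(.495,-.237,.12,yb,(.41,.02,.19,yb))
import pickle
m=imaging.camera_model('wrist');snap('wrist','w4.png');snap('scene','s4.png');snap('side','d4.png');pickle.dump(m,open('w4.pkl','wb'))
a=cv2.imread('pics/w4.png')[:,60:500];b=cv2.imread('pics/s4.png')[240:380,160:340]
cv2.imwrite('pics/t4.png',np.hstack([cv2.resize(a,(400,382)),cv2.resize(b,(400,382))]))
E
```

```text
time_s: 5.0
ee_pos: [0.4535, 0.2541, 0.1898]
eef_rot: [-3.125, -0.004, -1.023]
force: [0.7, 0.7, 0.4]
grip_width: 0.0139
turn 0.873 then shift [ 2.357e-01 -3.350e-02 -2.000e-04] | pos [0.4535 0.2541 0.1898] yaw -1.0231 t 5.00 F [0.7 0.7 0.4] g 0.0139
turn 0.000 then shift [ 0.2164 -0.1626  0.07  ] | pos [0.4535 0.2541 0.1898] yaw -1.0231 t 5.00 F [0.7 0.7 0.4] g 0.0139
```

View pics/t4.png

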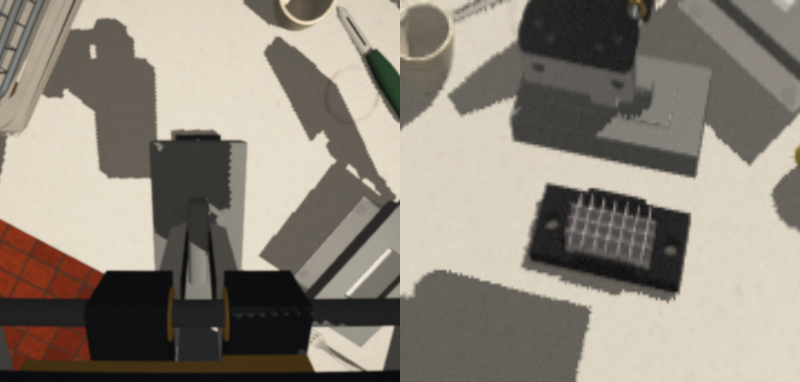

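The guard is held straight in the jaws, with its far edge at wrist pixels (225,155) to (331,155). The bare insert lies blades up on the worktop at about scene (255,326).

```bash
python3 -m handwheel '[[[0.011,-0.024,0,0.145],[0.017,-0.021,0,0.145],[0.022,-0.018,0,0.145],[0.027,-0.012,0,0.145],[0.031,-0.005,0,0.145],[0.033,0,0,0.145],[0.033,0,0,0]]]'
python3 - <<'E'
from h import *
import pickle
m=pickle.load(open('w4.pkl','rb'));S=imaging.camera_model('scene')
p=np.array([.4535,.2541,.1898]); T=R.from_euler('xyz',[-3.125,-.004,-1.0231]).as_matrix()
for u,v in[(225,155),(330.6,155)]: print('guard far corner in tool',(T.T@(at_z(m,u,v,.168)-p)).round(4))
print('insert',fit([(S,226.2,307.4,(.063,-.028,.012)),(S,290.5,317.7,(-.063,-.028,.012)),(S,285.1,346.3,(-.063,.028,.012)),(S,218.1,332.3,(.063,.028,.012))],[.455,.255,.55]))
yb=-.325-np.pi/2
go(.41,.0,.19,yb)
go(.495,-.237,.13,yb)
E
```

```text
time_s: 5.85
ee_pos: [0.527, 0.1092, 0.1733]
eef_rot: [3.135, -0.005, -1.924]
force: [-6.6, 14.8, 2.4]
grip_width: 0.0141
guard far corner in tool [-0.0322 -0.0668  0.0228]
guard far corner in tool [ 0.0316 -0.0667  0.023 ]
insert (array([0.45335505, 0.25609809, 0.54004155]), [[-0.2, -0.1], [0.3, 1.3], [0.2, -1.1], [-0.4, 0.1]])
turn -0.028 then shift [ 0.1409  0.076  -0.0167] | pos [0.527  0.1092 0.1733] yaw -1.9236 t 5.85 F [-6.6 14.8  2.4] g 0.0141
turn -0.028 then shift [ 0.3383 -0.0802  0.0433] | pos [0.527  0.1092 0.1733] yaw -1.9236 t 5.85 F [-6.6 14.8  2.4] g 0.0141
```

That was my frame error: the arm swung too far forward. I'll back away from the lid.

```bash
python3 -m handwheel '[[[0,0.03,-0.01,0],[0,0.04,-0.01,0],[0,0.03,0,0],[0,0,0,0]]]'
python3 - <<'E'
from h import *
yb=-.325-np.pi/2
go(.41,-.02,.19,yb)
go(.495,-.237,.13,yb,(.41,-.02,.19,yb))
snap('scene','s5.png');snap('side','d5.png')
a=cv2.imread('pics/s5.png')[70:300,200:400];b=cv2.imread('pics/d5.png')[100:330,130:330]
cv2.imwrite('pics/t5.png',np.hstack([cv2.resize(a,None,fx=2,fy=2),cv2.resize(b,None,fx=2,fy=2)]))
E
```

```text
time_s: 6.25
ee_pos: [0.4276, 0.1404, 0.1882]
eef_rot: [3.125, -0.011, -1.931]
force: [-0.3, -1.4, -0.2]
grip_width: 0.0137
turn -0.035 then shift [ 0.1576 -0.0345 -0.0018] | pos [0.4276 0.1404 0.1882] yaw -1.9309 t 6.25 F [-0.3 -1.4 -0.2] g 0.0137
turn 0.000 then shift [ 0.1785 -0.1498  0.06  ] | pos [0.4276 0.1404 0.1882] yaw -1.9309 t 6.25 F [-0.3 -1.4 -0.2] g 0.0137
```

View pics/t5.png

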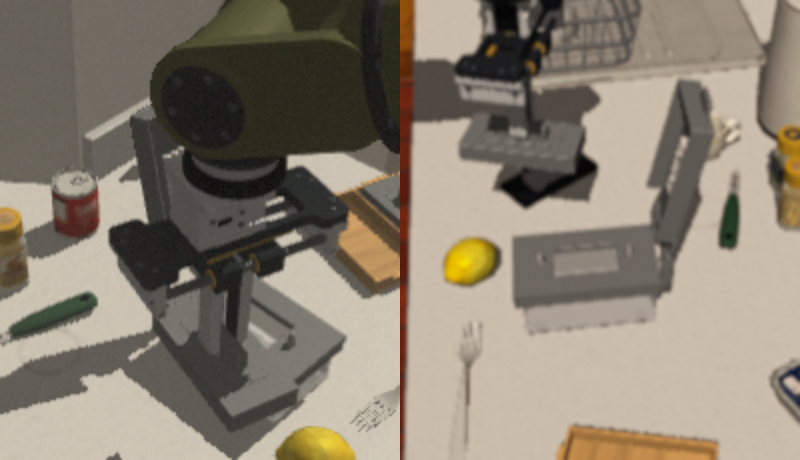

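The lid still leans back untouched and the guard is still held straight. Continuing to the berth.

```bash
python3 -m handwheel '[[[0.04,-0.009,0,-0.035],[0.04,-0.009,0,0],[0.04,-0.009,0,0],[0.04,-0.009,0,0],[0.036,-0.03,0.012,0],[0.036,-0.03,0.012,0],[0.036,-0.03,0.012,0],[0.036,-0.03,0.012,0],[0.03,-0.025,0.01,0],[0,0,0,0]]]'
python3 - <<'E'
from h import *
yb=-.325-np.pi/2
go(.495,-.237,.10,yb)
print(ctrl.get_obs()['eef_rot'])
E
```

```text
time_s: 7.35
ee_pos: [0.4964, -0.2521, 0.1207]
eef_rot: [3.118, -0.01, -1.896]
force: [0.4, 0.7, -1.1]
grip_width: 0.0139
turn 0.000 then shift [-0.0139  0.0061  0.0207] | pos [ 0.4964 -0.2521  0.1207] yaw -1.8957 t 7.35 F [ 0.4  0.7 -1.1] g 0.0139
[ 3.11830709 -0.00990204 -1.89572644]
```

```bash
python3 -m handwheel '[[[-0.014,0.006,0.01,0],[0,0,0.02,0],[0,0,0,0]]]'
python3 - <<'E'
from h import *
import pickle
yb=-.325-np.pi/2
go(.495,-.237,.08,yb)
o=ctrl.get_obs();m=imaging.camera_model('wrist');snap('wrist','w6.png');snap('side','d6.png')
pickle.dump((m,o),open('w6.pkl','wb'))
a=cv2.imread('pics/w6.png')[0:300,60:460];b=cv2.imread('pics/d6.png')[290:410,180:310]
cv2.imwrite('pics/t6.png',np.hstack([a,cv2.resize(b,(400,300))]))
E
```

```text
time_s: 7.65
ee_pos: [0.4934, -0.2353, 0.0862]
eef_rot: [3.114, -0.009, -1.898]
force: [-1.4, -0.3, -1.2]
grip_width: 0.0138
turn -0.002 then shift [ 0.0011 -0.0021  0.0062] | pos [ 0.4934 -0.2353  0.0862] yaw -1.8977 t 7.65 F [-1.4 -0.3 -1.2] g 0.0138
```

View pics/t6.png

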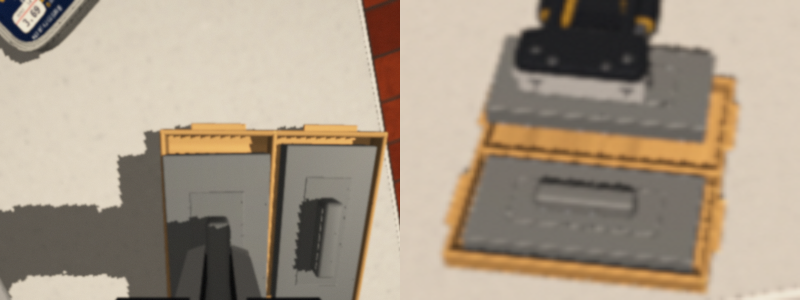

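Run:
```python
from h import *
import pickle
m,o=pickle.load(open('w6.pkl','rb'))
print(fit([(m,221,131,(.078,.043,.021)),(m,446,133,(.078,-.125,.021)),(m,334,136,(.078,-.041,.021))],[.495,-.237,-.325]))
a,b=[at_z(m,u,v,.063) for u,v in[(223,155),(330,155)]]
d=(b-a)[:2]; n=np.array([d[1],-d[0]])/np.linalg.norm(d); n=n if n[0]<0 else -n
print('guard width',np.linalg.norm(d),'centre',((a+b)/2)[:2]+.068*n,'yaw',np.arctan2(-n[1],-n[0]))
T=R.from_euler('xyz',o['eef_rot']).as_matrix();print('tool z',T[:,2])
```

```text
(array([ 0.49356662, -0.2343911 , -0.33405668]), [[-3.1, 0.6], [2.0, 0.8], [0.1, -3.6]])
guard width 0.06415322681051966 centre [ 0.49173137 -0.23332505] yaw -0.3281642187793901
tool z [-2.90223506e-02  4.95180577e-04 -9.99578640e-01]
```

```bash
python3 -m handwheel '[[[0.001,-0.0045,0.005,-0.006],[0,0,0.012,0],[0,0,0.01,0],[0,0,0,0]]]'
python3 - <<'E'
from h import *
go(.4965,-.2375,.047,-.331-np.pi/2)
E
```

```text
time_s: 8.15
ee_pos: [0.4993, -0.2378, 0.062]
eef_rot: [3.121, -0.01, -1.889]
force: [-0.1, 0.4, -1.1]
grip_width: 0.0137
turn 0.012 then shift [0.0006 0.0028 0.015 ] | pos [ 0.4993 -0.2378  0.062 ] yaw -1.8893 t 8.15 F [-0.1  0.4 -1.1] g 0.0137
```

```bash
python3 -m handwheel '[[[0.0005,0.0025,0.006,0.012],[0,0,0.005,0],[0,0,0.005,0],[0,0,0.002,0]]]'
python3 - <<'E'
from h import *
go(.4965,-.2375,.047,-.331-np.pi/2)
E
```

```text
time_s: 8.55
ee_pos: [0.497, -0.238, 0.0456]
eef_rot: [3.124, -0.01, -1.903]
force: [-10.9, 7.7, 36.4]
grip_width: 0.0133
turn -0.001 then shift [-0.0003  0.0007 -0.0014] | pos [ 0.497  -0.238   0.0456] yaw -1.9028 t 8.55 F [-10.9   7.7  36.4] g 0.0133
```

```bash
python3 -m handwheel '[[[0,0,-0.002,0],[0,0,0,0],[0,0,0,0]]]' 0.04
python3 -m handwheel '[[[0,0,-0.01,0],[0,0,-0.03,0],[0,0,-0.04,0],[0,0,-0.04,0],[0,0,-0.02,0],[0,0,0,0]]]'
python3 - <<'E'
from h import *
import pickle
o=ctrl.get_obs();m=imaging.camera_model('wrist');snap('wrist','w7.png');snap('side','d7.png')
pickle.dump((m,o),open('w7.pkl','wb'))
a=cv2.imread('pics/w7.png')[0:300,60:460];b=cv2.imread('pics/d7.png')[290:410,180:310]
cv2.imwrite('pics/t7.png',np.hstack([a,cv2.resize(b,(400,300))]))
yg=.543-np.pi/2
go(.40,-.05,.2,yg)
go(.454,.2555,.12,yg,(.40,-.05,.2,yg))
E
```

```text
time_s: 8.85
ee_pos: [0.4974, -0.2382, 0.048]
eef_rot: [3.126, -0.011, -1.903]
force: [-0.4, -0.4, 0.1]
grip_width: 0.0346
time_s: 9.45
ee_pos: [0.4995, -0.2373, 0.1947]
eef_rot: [3.124, -0.01, -1.903]
force: [0.4, -0.3, -0.3]
grip_width: 0.0401
turn -0.875 then shift [-0.2109 -0.0121 -0.0085] | pos [ 0.4986 -0.2368  0.1915] yaw -1.9032 t 9.55 F [ 0.1  0.4 -1.2] g 0.0401
turn 0.000 then shift [-0.2337 -0.2041  0.08  ] | pos [ 0.4986 -0.2368  0.1915] yaw -1.9032 t 9.55 F [ 0.1  0.4 -1.2] g 0.0401
```

View pics/t7.png

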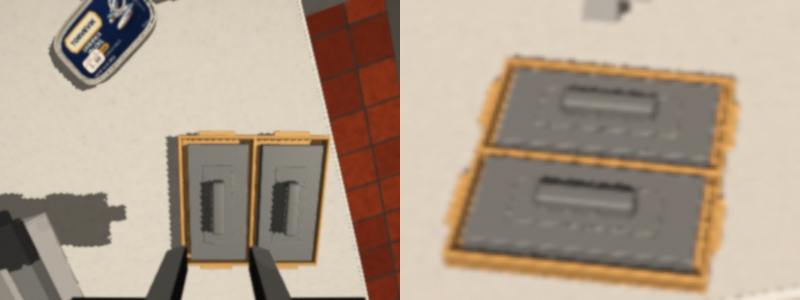

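The guard sits in the berth down to the same level as its neighbour, in both views. Now the insert.

```bash
python3 -m handwheel '[[[0,0,0,-0.146],[0,0,0,-0.146],[0,0,0,-0.146],[0,0,0,-0.146],[0,0,0,-0.146],[0,0,0,-0.146],[-0.042,-0.0025,-0.0015,0],[-0.042,-0.0025,-0.0015,0],[-0.042,-0.0025,-0.0015,0],[-0.042,-0.0025,-0.0015,0]]]' 0.09
python3 - <<'E'
from h import *
go(.40,-.05,.2,.543-np.pi/2)
E
```

```text
time_s: 10.55
ee_pos: [0.4084, -0.086, 0.1825]
eef_rot: [3.105, 0.037, -1.003]
force: [0.7, 0.1, 0.5]
grip_width: 0.0899
turn 0.025 then shift [-0.0352 -0.0115 -0.0175] | pos [ 0.4084 -0.086   0.1825] yaw -1.0029 t 10.55 F [0.7 0.1 0.5] g 0.0899
```

```bash
cat >> h.py <<'E'
def tilt():
    o=ctrl.get_obs(); print('t %.2f'%o['time_s'],'toolz xy mrad',(1e3*R.from_euler('xyz',o['eef_rot']).as_matrix()[:2,2]).round(1),'pos',o['ee_pos'].round(4),'yaw %.4f'%o['eef_rot'][2],'F',o['force'].round(1),'g %.4f'%o['grip_width'])
E
python3 - <<'E'
from h import *
for r in ([-3.14,.005,-1.014],[-3.14,0,-1.04],[-3.125,-.003,-1.024],[3.135,-.005,-1.924],[3.125,-.011,-1.931],[3.118,-.01,-1.896],[3.121,-.01,-1.889],[3.124,-.01,-1.903],[3.105,.037,-1.003]):
  print(r,(1e3*R.from_euler('xyz',r).as_matrix()[:2,2]).round(1))
tilt()
E
python3 -m handwheel '[[[0,0,0,0],[0,0,0,0]]]' >/dev/null;python3 -c "from h import *;tilt()"
python3 -m handwheel '[[[-0.036,-0.012,-0.017,0.025],[0,0,0,0]]]'>/dev/null;python3 -c "from h import *;tilt()"
python3 -m handwheel '[[[-0.0334,-0.0292,0.007,0],[-0.0334,-0.0292,0.007,0],[-0.0334,-0.0292,0.007,0],[-0.0334,-0.0292,0.007,0],[-0.0334,-0.0292,0.007,0],[0,0,0,0]]]'>/dev/null;python3 -c "
from h import *;tilt();go(.454,.2555,.15,.543-np.pi/2)"
```

```text
[-3.14, 0.005, -1.014] [-1.3  5.1]
[-3.14, 0, -1.04] [1.4 0.8]
[-3.125, -0.003, -1.024] [15.7  6.1]
[3.135, -0.005, -1.924] [-7.9 -2.4]
[3.125, -0.011, -1.931] [-19.4  -4.4]
[3.118, -0.01, -1.896] [-25.5  -1.9]
[3.121, -0.01, -1.889] [-22.7  -3.1]
[3.124, -0.01, -1.903] [-19.9  -3.7]
[3.105, 0.037, -1.003] [-50.7  11.5]
t 10.55 toolz xy mrad [-51.   11.1] pos [ 0.4084 -0.086   0.1825] yaw -1.0029 F [0.7 0.1 0.5] g 0.0899
t 10.75 toolz xy mrad [-54.8  12.3] pos [ 0.4056 -0.0828  0.1805] yaw -0.9994 F [-0.5 -0.2  0.6] g 0.0900
t 10.95 toolz xy mrad [-58.3  13.1] pos [ 0.3971 -0.0464  0.1971] yaw -1.0277 F [ 0.5 -0.2 -0.8] g 0.0898
t 11.55 toolz xy mrad [-63.4  11. ] pos [0.4389 0.1744 0.1555] yaw -1.0369 F [ 0.4 -0.5 -0. ] g 0.0903
turn -0.009 then shift [-0.0617 -0.0548  0.0055] | pos [0.4389 0.1744 0.1555] yaw -1.0369 t 11.55 F [ 0.4 -0.5 -0. ] g 0.0903
```

```bash
T='python3 -c "from h import *;tilt()"'
python3 -m handwheel '[[[0,0,0,0],[0,0,0,0],[0,0,0,0],[0,0,0,0],[0,0,0,0]]]' >/dev/null;eval $T
python3 -m handwheel '[[[0,0,0.01,0],[0,0,0.01,0],[0,0,0.01,0],[0,0,0.01,0]]]' >/dev/null;eval $T
python3 -m handwheel '[[[0,0,0,0.1],[0,0,0,-0.1],[0,0,0,0.1],[0,0,0,-0.1]]]' >/dev/null;eval $T
python3 -m handwheel '[[[0,0,-0.02,0],[0,0,-0.02,0]]]' >/dev/null;eval $T
python3 -m handwheel '[[[0.02,0,0,0],[0.02,0,0,0]]]' >/dev/null;eval $T
python3 -m handwheel '[[[-0.02,0,0,0],[-0.02,0,0,0]]]' >/dev/null;eval $T
python3 -m handwheel '[[[0,0.02,0,0],[0,0.02,0,0]]]' >/dev/null;eval $T
python3 -m handwheel '[[[0,-0.02,0,0],[0,-0.02,0,0]]]' >/dev/null;eval $T
```

```text
t 12.05 toolz xy mrad [-66.3   9.7] pos [0.4401 0.1699 0.1535] yaw -1.0410 F [-0.1 -0.3 -0. ] g 0.0899
t 12.45 toolz xy mrad [-64.1  10.4] pos [0.4377 0.1696 0.1115] yaw -1.0421 F [-0.1  0.1  0.4] g 0.0900
t 12.85 toolz xy mrad [-69.6   8.8] pos [0.4358 0.1695 0.1064] yaw -1.0475 F [-0.3  0.4  0.4] g 0.0899
t 13.05 toolz xy mrad [-75.9   6.9] pos [0.437  0.1688 0.1434] yaw -1.0441 F [-0.5  0.4 -0.8] g 0.0901
t 13.25 toolz xy mrad [-73.5   7.6] pos [0.4576 0.1351 0.1424] yaw -1.0408 F [-0.1  0.6  0.4] g 0.0898
t 13.45 toolz xy mrad [-74.2   7.2] pos [0.4384 0.1676 0.1425] yaw -1.0454 F [0.  1.  0.1] g 0.0900
t 13.65 toolz xy mrad [-75.8   6.9] pos [0.4028 0.1489 0.143 ] yaw -1.0431 F [-0.1  0.7 -0.1] g 0.0899
t 13.85 toolz xy mrad [-77.2   6.5] pos [0.435  0.1684 0.1394] yaw -1.0434 F [ 0.7 -1.  -0.1] g 0.0899
```

```bash
T='python3 -c "from h import *;tilt()"'
python3 -m handwheel '[[[0,0,0.04,0],[0,0,0.04,0]]]' >/dev/null;eval $T
python3 -m handwheel '[[[0,0,0,0]]]' >/dev/null;eval $T
python3 -m handwheel '[[[0,0,0,0],[0,0,0,0],[0,0,0,0]]]' >/dev/null;eval $T
python3 -m handwheel '[[[0,0,-0.005,0],[0,0,-0.005,0],[0,0,-0.005,0],[0,0,-0.005,0]]]' >/dev/null;eval $T
python3 -c "
from h import *;print(ctrl.get_obs()['qpos'].round(3),ctrl.get_obs()['joint_vel'].round(3),ctrl.get_obs()['tau'].round(1))"
```

```text
t 14.05 toolz xy mrad [-68.5   9. ] pos [0.4325 0.1705 0.0601] yaw -1.0424 F [ 0.5 -0.7 -0.1] g 0.0900
t 14.15 toolz xy mrad [-75.6   6.9] pos [0.43   0.1699 0.056 ] yaw -1.0424 F [-0.2  0.7  0.5] g 0.0903
t 14.45 toolz xy mrad [-73.8   7.4] pos [0.4311 0.1703 0.0586] yaw -1.0421 F [-0.6  0.4  0.7] g 0.0901
t 14.85 toolz xy mrad [-69.4   8.6] pos [0.4339 0.1704 0.0829] yaw -1.0420 F [ 0.2 -0.8  0.8] g 0.0901
[0.281 0.327 1.851 0.032 1.028 1.304] [-0.003 -0.091 -0.047 -0.001  0.127  0.004] [  0.  -47.3 -28.3   0.1  -0.2  -0. ]
```

```bash
T='python3 -c "from h import *;tilt()"'
python3 -m handwheel '[[[0,0,-0.005,0],[0,0,-0.012,0],[0,0,-0.02,0],[0,0,-0.028,0],[0,0,-0.035,0]]]' >/dev/null;eval $T
python3 -m handwheel '[[[0,0,0.04,0]]]' >/dev/null;eval $T
python3 -m handwheel '[[[0,0,0.03,0],[0,0,0.02,0],[0,0,0.013,0],[0,0,0.007,0],[0,0,0.003,0],[0,0,0,0]]]' >/dev/null;eval $T
```

```text
t 15.35 toolz xy mrad [-75.1   7. ] pos [0.4394 0.169  0.1859] yaw -1.0422 F [ 0.8 -0.3  0.3] g 0.0902
t 15.45 toolz xy mrad [-61.3  10.9] pos [0.4406 0.1704 0.1539] yaw -1.0418 F [ 1.3  0.6 -1.2] g 0.0900
t 16.05 toolz xy mrad [-61.4  10.9] pos [0.4356 0.171  0.0804] yaw -1.0418 F [-0.5 -0.3 -0.5] g 0.0899
```

```bash
T='python3 -c "from h import *;tilt()"'
python3 -m handwheel '[[[0,0,-0.007,0],[0,0,-0.015,0],[0,0,-0.025,0],[0,0,-0.04,0],[0,0,0.05,0],[0,0,0.03,0],[0,0,0.015,0],[0,0,0.007,0],[0,0,0.002,0]]]' >/dev/null;eval $T
python3 -m handwheel '[[[0,0,-0.007,0],[0,0,-0.015,0],[0,0,-0.025,0],[0,0,-0.035,0],[0,0,-0.045,0],[0,0,0.05,0],[0,0,0.03,0],[0,0,0.02,0],[0,0,0.01,0],[0,0,0.004,0]]]' >/dev/null;eval $T
```

```text
t 16.95 toolz xy mrad [-47.7  14.8] pos [0.4392 0.1723 0.0756] yaw -1.0413 F [-0.1 -0.2 -0.4] g 0.0906
t 17.95 toolz xy mrad [-28.4  20.2] pos [0.4454 0.1733 0.1078] yaw -1.0408 F [ 0.3 -0.3 -0.2] g 0.0903
```

```bash
T='python3 -c "from h import *;tilt()"'
python3 -m handwheel '[[[0,0,-0.007,0],[0,0,-0.015,0],[0,0,-0.025,0],[0,0,-0.04,0],[0,0,0.05,0],[0,0,0.035,0],[0,0,0.023,0],[0,0,0.014,0],[0,0,0.007,0],[0,0,0.002,0]]]' >/dev/null;eval $T
python3 -c "
from h import *;go(.454,.2555,.1,.543-np.pi/2)"
```

```text
t 18.95 toolz xy mrad [-8.  26.1] pos [0.4514 0.1761 0.0813] yaw -1.0403 F [-0.4 -0.2 -0.4] g 0.0900
turn -0.012 then shift [-0.0667 -0.0433 -0.0187] | pos [0.4514 0.1761 0.0813] yaw -1.0403 t 18.95 F [-0.4 -0.2 -0.4] g 0.0900
```

```bash
T='python3 -c "from h import *;tilt()"'
python3 -m handwheel '[[[-0.005,-0.003,-0.001,0],[-0.012,-0.008,-0.003,0],[-0.02,-0.013,-0.003,0],[-0.025,-0.017,-0.003,-0.012]]]' >/dev/null;eval $T
python3 -m handwheel '[[[0,0,0,0],[0,0,0,0]]]' >/dev/null;eval $T
python3 -c "
from h import *;go(.454,.2555,.1,.543-np.pi/2)"
```

```text
t 19.35 toolz xy mrad [-3.5 27.7] pos [0.4574 0.2527 0.098 ] yaw -1.0322 F [ 0.5  0.6 -0.6] g 0.0901
t 19.55 toolz xy mrad [-0.1 29.7] pos [0.4579 0.2574 0.1005] yaw -1.0280 F [-1.1 -0.2 -0.3] g 0.0899
turn -0.000 then shift [-0.0004  0.0043  0.0005] | pos [0.4579 0.2574 0.1005] yaw -1.0280 t 19.55 F [-1.1 -0.2 -0.3] g 0.0899
```

Run:
```python
from h import *
import pickle
o=ctrl.get_obs();m=imaging.camera_model('wrist');im=snap('wrist','w8.png');pickle.dump((m,o),open('w8.pkl','wb'))
C=lambda x,y,z,a,l:[x+np.cos(a)*l[0]-np.sin(a)*l[1],y+np.sin(a)*l[0]+np.cos(a)*l[1],z]
L=[(.063,.028),(.063,-.028),(-.063,-.028),(-.063,.028)]
pr=np.array([proj(m,C(.4545,.2555,.012,.543,l)) for l in L]);print('pred',pr.round(1).tolist())
g=cv2.cvtColor(im,cv2.COLOR_RGB2GRAY)
for r in (150,160,180,215,240,260,280): print(r,g[r,190:340:5].tolist())
for T in(40,55):
  mk=(g<T).astype(np.uint8)
  roi=np.zeros_like(mk);c=pr.mean(0);cv2.fillPoly(roi,[(c+(pr-c)*1.2).astype(np.int32)],1);mk&=roi
  mk=cv2.morphologyEx(mk,cv2.MORPH_CLOSE,np.ones((9,9)))
  n,lab,st,ce=cv2.connectedComponentsWithStats(mk);k=1+np.argmax(st[1:,4])
  cs,_=cv2.findContours((lab==k).astype(np.uint8),0,2);rc=cv2.minAreaRect(cs[0]);b=cv2.boxPoints(rc)
  print(T,st[k],b.round(1).tolist(),[at_z(m,u,v,.012)[:2].round(4).tolist() for u,v in b])
```

```text
pred [[247.0, 159.8], [314.7, 159.9], [310.4, 296.5], [250.7, 295.8]]
150 [196, 197, 193, 194, 149, 83, 81, 80, 80, 82, 84, 80, 81, 82, 81, 83, 81, 120, 138, 171, 177, 164, 151, 177, 197, 197, 196, 198, 198, 194]
160 [193, 197, 197, 195, 195, 190, 195, 197, 197, 195, 193, 82, 14, 13, 11, 10, 12, 11, 8, 16, 20, 19, 18, 19, 22, 134, 193, 198, 196, 197]
180 [197, 194, 196, 195, 196, 195, 197, 196, 196, 196, 192, 82, 22, 19, 18, 19, 14, 8, 22, 14, 11, 16, 21, 20, 21, 158, 198, 195, 197, 196]
215 [196, 198, 199, 197, 197, 196, 195, 198, 197, 199, 142, 82, 22, 10, 68, 82, 115, 80, 98, 82, 81, 153, 80, 30, 17, 159, 199, 199, 199, 198]
240 [196, 197, 195, 197, 195, 198, 197, 195, 195, 197, 165, 83, 33, 17, 45, 51, 105, 53, 78, 51, 53, 70, 50, 21, 19, 184, 195, 194, 198, 197]
260 [61, 68, 16, 15, 170, 196, 196, 197, 196, 197, 194, 175, 68, 18, 41, 52, 100, 54, 81, 57, 56, 65, 53, 23, 21, 195, 195, 197, 196, 197]
280 [9, 13, 16, 148, 195, 195, 194, 192, 195, 195, 198, 177, 77, 19, 19, 18, 19, 24, 82, 78, 16, 19, 18, 20, 33, 195, 196, 198, 198, 196]
40 [ 249  158   65  136 4716] [[249.0, 293.0], [249.0, 158.0], [313.0, 158.0], [313.0, 293.0]] [[0.3878, 0.2497], [0.4961, 0.3113], [0.5235, 0.2661], [0.4194, 0.1989]]
55 [ 248  158   66  136 7381] [[248.0, 158.0], [313.0, 158.0], [313.0, 293.0], [248.0, 293.0]] [[0.4957, 0.3121], [0.5235, 0.2661], [0.4194, 0.1989], [0.3873, 0.2505]]
```

```bash
T='python3 -c "from h import *;tilt()"'
python3 -m handwheel '[[[0.002,0.0033,0.006,0],[0,0,0.012,0],[0,0,0.018,0],[0,0,0.018,0],[0,0,0.01,0],[0,0,0.004,0],[0,0,0.001,0]]]' >/dev/null;eval $T
python3 -c "
from h import *;go(.456,.2565,.023,.543-np.pi/2)"
```

```text
t 20.30 toolz xy mrad [-1.3 29. ] pos [0.4555 0.2527 0.0262] yaw -1.0330 F [-0.  -1.4  0.1] g 0.0901
turn -0.005 then shift [-0.003  -0.0024  0.0032] | pos [0.4555 0.2527 0.0262] yaw -1.0330 t 20.30 F [-0.  -1.4  0.1] g 0.0901
```

```bash
T='python3 -c "from h import *;tilt()"'
python3 -m handwheel '[[[-0.003,-0.0024,0.002,-0.005],[0,0,0,0],[0,0,0,0],[0,0,0,0],[0,0,0,0]]]' 0.05 25 >/dev/null;eval $T
python3 -m handwheel '[[[0,0,0,0],[0,0,0,0]]]' 0.05 >/dev/null;eval $T
python3 -c "
from h import *;go(.456,.2565,.023,.543-np.pi/2)"
```

```text
t 20.80 toolz xy mrad [ 1.3 30.1] pos [0.457  0.2572 0.0258] yaw -1.0274 F [-0.  -0.1 -1. ] g 0.0560
t 21.00 toolz xy mrad [ 1.4 30.2] pos [0.457  0.2572 0.0259] yaw -1.0275 F [-0.4  0.5 -1.9] g 0.0558
turn 0.000 then shift [0.0001 0.0012 0.0029] | pos [0.457  0.2572 0.0259] yaw -1.0275 t 21.00 F [-0.4  0.5 -1.9] g 0.0558
```

```bash
T='python3 -c "from h import *;tilt()"'
python3 -m handwheel '[[[0,0,-0.006,0],[0,0,-0.015,0],[0,0,-0.025,0],[0,0,-0.035,0],[0,0,-0.035,0],[0,0,-0.025,0],[0,0,-0.02,0],[0,0,-0.01,0],[0,0,-0.003,0],[0,0,0,0]]]' >/dev/null;eval $T
python3 -m handwheel '[[[0,0,0,0.04],[0,0,0,0.09],[0,0,0,0.12],[0,0,0,0.12],[0,0,0,0.1],[0,0,0,0.07],[0,0,0,0.04],[0,0,0,0.01]]]' >/dev/null;eval $T
python3 -c "
from h import *;go(.37,.02,.2,-.05-np.pi/2)"
```

```text
t 22.00 toolz xy mrad [-0.1 29.3] pos [0.4555 0.251  0.2084] yaw -1.0277 F [ 0.3 -0.  -2.2] g 0.0553
t 22.80 toolz xy mrad [-15.2  22.6] pos [0.4525 0.2498 0.1978] yaw -1.6423 F [-0.7  1.  -1.2] g 0.0556
turn -0.021 then shift [ 0.2336  0.0709 -0.0022] | pos [0.4525 0.2498 0.1978] yaw -1.6423 t 22.80 F [-0.7  1.  -1.2] g 0.0556
```

```bash
T='python3 -c "from h import *;tilt()"'
python3 -m handwheel '[[[0.01,0.003,0,-0.02],[0.025,0.0076,0,0],[0.04,0.012,0,0],[0.044,0.0135,0,0],[0.044,0.0135,0,0],[0.035,0.0107,0,0],[0.022,0.0067,0,0],[0.01,0.003,0,0],[0.003,0.001,0,0],[0,0,0,0]]]' >/dev/null;eval $T
python3 - <<'E'
from h import *
import pickle
go(.37,.02,.2,-.05-np.pi/2)
o=ctrl.get_obs();m=imaging.camera_model('wrist');snap('wrist','w9.png');pickle.dump((m,o),open('w9.pkl','wb'))
im=cv2.resize(cv2.imread('pics/w9.png')[0:340,130:450],None,fx=2,fy=2,interpolation=cv2.INTER_CUBIC)[:600]
for k in range(0,320,10):
  cv2.line(im,(2*k,0),(2*k,6),(0,0,255),1)
  if k%20==0: cv2.putText(im,str(130+k),(2*k,16),0,.35,(0,0,255),1)
for k in range(0,300,10):
  cv2.line(im,(0,2*k),(6,2*k),(0,0,255),1)
  if k%20==0: cv2.putText(im,str(k),(8,2*k+4),0,.35,(0,0,255),1)
cv2.imwrite('pics/t9.png',im)
E
```

```text
t 23.80 toolz xy mrad [-26.3  20.5] pos [0.3638 0.0128 0.1867] yaw -1.6111 F [ 1.8  0.6 -1.2] g 0.0557
turn 0.010 then shift [-0.0075 -0.0059 -0.0133] | pos [0.3638 0.0128 0.1867] yaw -1.6111 t 23.80 F [ 1.8  0.6 -1.2] g 0.0557
```

View pics/t9.png

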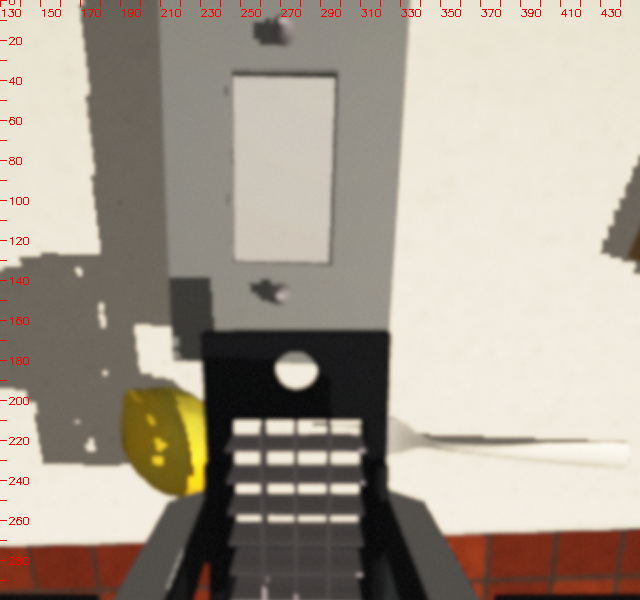

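Both pins are visible: far pin at about (271.5,15), near pin at (270.5,147), deck opening at (246,36) to (295,131). The held insert's front edge is at row 166 (columns 232 to 324), with its hole at (278,185).

Run:
```python
from h import *
import pickle
m,o=pickle.load(open('w9.pkl','rb'))
q=lambda x,y:(130+x/2,y/2)
op=[at_z(m,*q(*c),.072) for c in[(233,72),(337,72),(331,264),(233,262)]]
print('opening',[p.round(4)[:2].tolist() for p in op],'centre',np.mean(op,0).round(4))
L=[at_z(m,*q(*c),.072) for c in[(158,2),(409,2),(166,150),(402,150),(389,329)]]
print('edges',[p.round(4)[:2].tolist() for p in L])
for n,t,b in(('far',(282,20),(282,42)),('near',(281,285),(281,303))):
  print(n,'tip@.088',at_z(m,*q(*t),.088).round(4),'basefront@.072',at_z(m,*q(*b),.072).round(4))
p=o['ee_pos'];T=R.from_euler('xyz',o['eef_rot']).as_matrix()
tp,d=None,None
for n,c,zt in(('hole',(296,370),.0139),('L',(204,332),.0139),('Rr',(388,330),.0139)):
  P,D=ray(m,*q(*c)); a=T.T@(P-p);b=T.T@D; print(n,'in tool',(a+b*(zt-a[2])/b[2]).round(4))
```

```text
opening [[0.5172, 0.035], [0.5152, -0.0073], [0.4398, -0.003], [0.4424, 0.0402]] centre [0.4786 0.0162 0.072 ]
edges [[0.5436, 0.0632], [0.5388, -0.0362], [0.4892, 0.0654], [0.4848, -0.0338], [0.4102, -0.0287]]
far tip@.088 [0.5297 0.0138 0.088 ] basefront@.072 [0.527  0.0146 0.072 ]
near tip@.088 [0.4326 0.0188 0.088 ] basefront@.072 [0.4237 0.0199 0.072 ]
hole in tool [-0.0005 -0.0497  0.0139]
L in tool [-0.0272 -0.0609  0.0139]
Rr in tool [ 0.0262 -0.0614  0.0139]
```

```bash
T='python3 -c "from h import *;tilt()"'
python3 -m handwheel '[[[0,0,-0.007,0],[0,0,-0.015,0],[0,0,-0.025,0],[0,0,-0.035,0],[0,0,-0.04,0],[0,0,0.05,0],[0,0,0.03,0],[0,0,0.016,0],[0,0,0.008,0],[0,0,0.003,0]]]' 0.05 35 >/dev/null;eval $T
python3 -m handwheel '[[[0,0,-0.007,0],[0,0,-0.015,0],[0,0,-0.025,0],[0,0,-0.04,0],[0,0,0.05,0],[0,0,0.035,0],[0,0,0.023,0],[0,0,0.014,0],[0,0,0.007,0],[0,0,0.002,0]]]' >/dev/null;eval $T
```

```text
t 24.85 toolz xy mrad [-21.7  20.6] pos [0.3676 0.0183 0.2094] yaw -1.5992 F [-0.6 -0.2 -1.3] g 0.0554
t 25.85 toolz xy mrad [-3.5 19.5] pos [0.3729 0.0199 0.1799] yaw -1.5966 F [ 1.1 -0.3 -1. ] g 0.0555
```

```bash
T='python3 -c "from h import *;tilt()"'
python3 -m handwheel '[[[0,0,-0.007,0],[0,0,-0.015,0],[0,0,-0.025,0],[0,0,-0.04,0],[0,0,0.05,0],[0,0,0.03,0],[0,0,0.02,0],[0,0,0.011,0],[0,0,0.005,0],[0,0,0,0]]]' 0.05 >/dev/null;eval $T
python3 -m handwheel '[[[0,-0.007,0,0.01],[0,-0.015,0,0.01],[0,-0.022,0,0.01],[0,-0.025,0,0],[0,-0.018,0,0],[0,-0.01,0,0],[0,-0.004,0,0],[0,0,0,0]]]' >/dev/null;eval $T
python3 -c "
from h import *;go(.481,.0155,.13,-.055-np.pi/2)"
```

```text
t 26.85 toolz xy mrad [15.2 18.5] pos [0.3786 0.0201 0.1666] yaw -1.5961 F [ 0.  -0.  -0.6] g 0.0557
t 27.65 toolz xy mrad [26.6 17.9] pos [0.4893 0.0145 0.1758] yaw -1.6308 F [-0.3 -0.2 -1.3] g 0.0554
turn -0.005 then shift [-0.0006  0.0083  0.0458] | pos [0.4893 0.0145 0.1758] yaw -1.6308 t 27.65 F [-0.3 -0.2 -1.3] g 0.0554
```

```bash
T='python3 -c "from h import *;tilt()"'
python3 -m handwheel '[[[0,0.004,0.004,-0.005],[0,0.004,0.009,0],[0,0.002,0.013,0],[0,0,0.012,0],[0,0,0.007,0],[0,0,0.003,0],[0,0,0,0]]]' >/dev/null;eval $T
python3 -c "
from h import *;go(.4804,.0154,.12,-.055-np.pi/2)"
```

```text
t 28.35 toolz xy mrad [26.5 17.8] pos [0.4777 0.0162 0.1243] yaw -1.6254 F [ 0.1 -0.2  0.3] g 0.0555
turn 0.000 then shift [ 0.0007 -0.0027  0.0043] | pos [0.4777 0.0162 0.1243] yaw -1.6254 t 28.35 F [ 0.1 -0.2  0.3] g 0.0555
```

```bash
T='python3 -c "from h import *;tilt()"'
python3 -m handwheel '[[[0.0007,-0.0022,0.001,0],[0,0,0.001,0],[0,0,0,0]]]' >/dev/null;eval $T
python3 - <<'E'
from h import *
import pickle
go(.4804,.0154,.12,-.055-np.pi/2)
o=ctrl.get_obs();m=imaging.camera_model('wrist');im=snap('wrist','w10.png');pickle.dump((m,o),open('w10.pkl','wb'))
snap('scene','s10.png');snap('side','d10.png')
E
```

```text
t 28.65 toolz xy mrad [27.7 17.8] pos [0.4806 0.0153 0.1229] yaw -1.6255 F [ 0.4  0.6 -0.7] g 0.0557
turn 0.000 then shift [-0.0001  0.0002  0.0029] | pos [0.4806 0.0153 0.1229] yaw -1.6255 t 28.65 F [ 0.4  0.6 -0.7] g 0.0557
```

Positioned above the pins; lowering gently.

```bash
T='python3 -c "from h import *;tilt()"'
python3 -m handwheel '[[[0,0.0002,0.003,0],[0,0.0001,0.004,0],[0,0.0001,0.003,0],[0,0,0,0]]]' >/dev/null;eval $T
python3 -m handwheel '[[[0,0,0.003,0],[0,0,0.003,0],[0,0,0,0]]]' >/dev/null;eval $T
```

```text
t 29.20 toolz xy mrad [28.  17.8] pos [0.4804 0.0156 0.1121] yaw -1.6254 F [ 0.1 -0.7 -1.3] g 0.0557
t 29.50 toolz xy mrad [27.7 17.8] pos [0.4805 0.0157 0.1055] yaw -1.6254 F [ 0.2 -0.2 -0.7] g 0.0556
```

```bash
T='python3 -c "from h import *;tilt()"'
python3 -m handwheel '[[[0,0,0.003,0],[0,0,0.002,0],[0,0,0,0]]]' >/dev/null;eval $T
python3 -m handwheel '[[[0,0,0.0015,0],[0,0,0.0015,0]]]' >/dev/null;eval $T
```

```text
t 29.80 toolz xy mrad [27.7 17.8] pos [0.4807 0.0158 0.1   ] yaw -1.6254 F [ 0.5  0.4 -0.6] g 0.0557
t 30.00 toolz xy mrad [28.6 17.7] pos [0.4811 0.0158 0.0976] yaw -1.6254 F [-7.  -1.4 16.8] g 0.0550
```

```bash
T='python3 -c "from h import *;tilt()"'
python3 -m handwheel '[[[0,0,-0.001,0],[0,0,0,0],[0,0,0,0]]]' 0.08 >/dev/null;eval $T
python3 -m handwheel '[[[0,0,-0.006,0],[0,0.003,-0.02,0],[0,0.01,-0.03,0],[0,0.02,-0.04,0],[0,0.03,-0.03,0],[0,0.04,-0.015,0],[0,0.04,0,0],[0,0.02,0,0],[0,0.01,0,0]]]' >/dev/null;eval $T
python3 - <<'E'
from h import *
import pickle
S=imaging.camera_model('scene');D=imaging.camera_model('side')
m=imaging.camera_model('wrist');o=ctrl.get_obs();snap('wrist','w11.png');snap('side','d11.png');snap('scene','s11.png');pickle.dump((m,o),open('w11.pkl','wb'))
print('tin S',at_z(S,238,186,0),'D',at_z(D,349,247,0))
print('counter back D',[at_z(D,u,v,0).round(3) for u,v in((380,265),(430,375),(392,200))])
print('lid edge px pred',proj(S,[.638,.011,.268]),proj(D,[.638,.011,.268]))
print('cam rel tool', R.from_euler('xyz',o['eef_rot']).as_matrix().T@(np.array(m['position'])-o['ee_pos']))
E
```

```text
t 30.30 toolz xy mrad [29.5 17.7] pos [0.4814 0.0158 0.0989] yaw -1.6255 F [-0.3  0.8 -0.2] g 0.0765
t 31.20 toolz xy mrad [32.6 17.4] pos [0.2984 0.023  0.2429] yaw -1.6255 F [ 0.1 -0.2  0.6] g 0.0801
tin S [ 0.7692565  -0.00830121  0.        ] D [ 7.79457446e-01 -3.57944725e-02 -1.11022302e-16]
counter back D [array([ 0.832, -0.105,  0.   ]), array([ 0.821, -0.38 ,  0.   ]), array([0.954, 0.108, 0.   ])]
lid edge px pred [271.96452664 117.15960276] [293.22484145 152.44045256]
cam rel tool [-0.00063133 -0.08018739 -0.15971992]
```

Run:
```python
from h import *
S=imaging.camera_model('scene');D=imaging.camera_model('side')
for z in(.25,.27,.28): print(z,'S',at_z(S,294,118,z).round(3),'D',at_z(D,272,146,z).round(3))
print('board S',[at_z(S,u,v,0).round(3) for u,v in((245,152),(235,155),(150,160))])
o=ctrl.get_obs();print(o['qpos'].round(2))
# insert flushness: dark frame seen in wrist image
import pickle
m,o=pickle.load(open('w11.pkl','rb'));
C=lambda x,y,z,a,l:[x+np.cos(a)*l[0]-np.sin(a)*l[1],y+np.sin(a)*l[0]+np.cos(a)*l[1],z]
g=cv2.cvtColor(cv2.imread('pics/w11.png'),cv2.COLOR_BGR2GRAY)
pr=np.array([proj(m,C(.4792,.0162,.084,-.055,l)) for l in[(.063,.028),(.063,-.028),(-.063,-.028),(-.063,.028)]]);print(pr.round(1).tolist())
mk=(g<45).astype(np.uint8);roi=np.zeros_like(mk);c=pr.mean(0);cv2.fillPoly(roi,[(c+(pr-c)*1.25).astype(np.int32)],1);mk&=roi
mk=cv2.morphologyEx(mk,cv2.MORPH_CLOSE,np.ones((9,9)))
n,lab,st,ce=cv2.connectedComponentsWithStats(mk);k=1+np.argmax(st[1:,4]);cs,_=cv2.findContours((lab==k).astype(np.uint8),0,2);print(cv2.boxPoints(cv2.minAreaRect(cs[0])).round(1).tolist())
```

```text
0.25 S [ 0.623 -0.038  0.25 ] D [0.605 0.068 0.25 ]
0.27 S [ 0.603 -0.014  0.27 ] D [0.599 0.039 0.27 ]
0.28 S [ 0.593 -0.002  0.28 ] D [0.596 0.025 0.28 ]
board S [array([ 0.857, -0.121,  0.   ]), array([ 0.868, -0.093,  0.   ]), array([1.02 , 0.079, 0.   ])]
[-0.06 -0.34  2.11  0.02  1.34  1.56]
[[248.3, -44.3], [308.6, -45.0], [305.9, 98.1], [250.8, 98.2]]
[[247.0, 0.0], [306.0, 0.0], [306.0, 99.0], [247.0, 99.0]]
```

```bash
T='python3 -c "from h import *;tilt()"'
python3 -m handwheel '[[[0,0,-0.015,0],[0,-0.01,-0.03,0],[0,-0.02,-0.035,0],[0,-0.035,-0.025,0],[0,-0.045,-0.01,0],[0,-0.045,0,0],[0,-0.03,0,0],[0,-0.015,0,0]]]' 0 >/dev/null;eval $T
python3 -c "
from h import *;go(.69,.012,.35,-.055-np.pi/2)"
```

```text
t 32.15 toolz xy mrad [32.1 17.3] pos [0.5081 0.0089 0.3674] yaw -1.6259 F [-0.2 -0.1 -0.8] g 0.0197
turn -0.000 then shift [-0.0131 -0.1814  0.0174] | pos [0.5081 0.0089 0.3674] yaw -1.6259 t 32.15 F [-0.2 -0.1 -0.8] g 0.0197
```

```bash
T='python3 -c "from h import *;tilt()"'
python3 -m handwheel '[[[0,-0.015,0,0],[-0.002,-0.03,0,0],[-0.003,-0.035,0,0],[-0.003,-0.035,0,0],[-0.003,-0.03,0,0],[-0.002,-0.02,0,0],[0,-0.012,0,0],[0,-0.005,0,0],[0,0,0,0]]]' 0 >/dev/null;eval $T
python3 -c "
from h import *;go(.69,.012,.25,-.055-np.pi/2)"
```

```text
t 33.05 toolz xy mrad [19.5 17.9] pos [0.707  0.0109 0.3593] yaw -1.6271 F [-0.8 -0.3 -0.2] g 0.0008
turn -0.001 then shift [-0.0002  0.0171  0.1093] | pos [0.707  0.0109 0.3593] yaw -1.6271 t 33.05 F [-0.8 -0.3 -0.2] g 0.0008
```

```bash
T='python3 -c "from h import *;tilt()"'
python3 -m handwheel '[[[0,0.005,0.01,0],[0,0,0.02,0],[0,0,0.025,0],[0,0,0.023,0],[0,0,0.013,0],[0,0,0.007,0],[0,0,0,0]]]' >/dev/null;eval $T
python3 -m handwheel '[[[0,0.01,0,0],[0,0.015,0,0],[0,0.015,0,0],[0,0.015,0,0],[0,0.015,0,0]]]' >/dev/null;eval $T
```

```text
t 33.75 toolz xy mrad [17.6 17.9] pos [0.705  0.0127 0.2543] yaw -1.6274 F [0.7 0.8 0. ] g 0.0004
t 34.25 toolz xy mrad [25.1 17.6] pos [0.6353 0.0165 0.2577] yaw -1.6276 F [ 0.4 -0.7  0.4] g 0.0004
```

```bash
T='python3 -c "from h import *;tilt()"'
python3 -m handwheel '[[[0,0.018,0.002,0],[0,0.018,0.002,0],[0,0.018,0.002,0],[0,0.018,0.001,0]]]' >/dev/null;eval $T
python3 -m handwheel '[[[0,0.018,0.001,0],[0,0.018,0.001,0],[0,0.015,0.001,0],[0,0.012,0,0]]]' >/dev/null;eval $T
```

```text
t 34.65 toolz xy mrad [34.8 17.3] pos [0.563  0.0207 0.2543] yaw -1.6277 F [ 1.2 -0.7  0.2] g 0.0004
t 35.05 toolz xy mrad [44. 17.] pos [0.499  0.0244 0.2544] yaw -1.6275 F [0.7 0.7 0.2] g 0.0003
```

```bash
T='python3 -c "from h import *;tilt()"'
python3 -m handwheel '[[[0,0.012,0,0],[0,0.01,0,0],[0,0.005,0,0],[0,0,0,0],[0,0,0,0],[0,0,0,0]]]' >/dev/null;eval $T
python3 -m handwheel '[[[0,0,-0.01,0],[0,0.01,-0.02,0],[0,0.03,-0.03,0],[0,0.04,-0.02,0],[0,0.04,0,0],[0,0.03,0,0],[0,0.015,0,0],[0,0,0,0]]]' >/dev/null;eval $T
python3 - <<'E'
from h import *
snap('side','d12.png')
snap('scene','s12.png')
a,b=[cv2.cvtColor(cv2.imread('pics/'+f),cv2.COLOR_BGR2GRAY) for f in('d11.png','d12.png')]
for r in(150,165,180,195,225,235): print(r,a[r,180:300:8].tolist(),b[r,180:300:8].tolist())
E
```

```text
t 35.65 toolz xy mrad [52.3 16.8] pos [0.4722 0.026  0.258 ] yaw -1.6274 F [-0.8 -0.   0.3] g 0.0005
t 36.45 toolz xy mrad [54.6 16.7] pos [0.2988 0.0342 0.3367] yaw -1.6278 F [ 0.2  0.2 -0.8] g 0.0002
150 [70, 186, 188, 188, 188, 188, 188, 187, 188, 187, 187, 188, 99, 94, 64] [71, 182, 183, 184, 184, 183, 182, 183, 183, 184, 183, 184, 182, 183, 183]
165 [73, 188, 188, 187, 188, 186, 190, 188, 188, 189, 188, 120, 84, 35, 96] [122, 184, 183, 184, 183, 183, 185, 184, 183, 184, 184, 182, 146, 176, 151]
180 [189, 189, 188, 187, 187, 188, 188, 185, 186, 187, 148, 87, 173, 88, 136] [112, 183, 184, 183, 182, 182, 183, 181, 182, 183, 184, 184, 186, 146, 184]
195 [189, 188, 189, 188, 188, 188, 188, 188, 187, 189, 185, 145, 87, 73, 190] [184, 184, 184, 183, 183, 183, 184, 182, 183, 184, 184, 184, 182, 183, 187]
225 [126, 100, 13, 25, 123, 125, 124, 126, 99, 103, 123, 76, 189, 186, 181] [99, 99, 99, 99, 99, 102, 106, 109, 94, 99, 95, 184, 183, 183, 175]
235 [188, 99, 16, 15, 14, 16, 16, 22, 44, 101, 90, 184, 188, 187, 188] [184, 99, 104, 118, 108, 100, 98, 91, 84, 87, 82, 178, 184, 182, 183]
```

The lid has dropped. I'll let it settle, then use my last view.

```bash
python3 -m handwheel '[[[0,0.0,0,0],[0,0,0,0],[0,0,0,0],[0,0,0,0],[0,0,0,0],[0,0,0,0],[0,0,0,0],[0,0,0,0],[0,0,0,0],[0,0,0,0]]]' | head -2
python3 - <<'E'
from h import *
a=snap('side','d13.png');snap('scene','s13.png')
p=cv2.imread('pics/d12.png').astype(int);q=cv2.imread('pics/d13.png').astype(int);print('change at chopper',abs(p-q)[190:270,180:290].mean())
A=cv2.imread('pics/d13.png')[130:410,130:400];B=cv2.imread('pics/s13.png')[90:300,140:440]
cv2.imwrite('pics/t13.png',np.hstack([cv2.resize(A,(400,415)),cv2.resize(B,(400,280),interpolation=cv2.INTER_CUBIC).copy() if 0 else cv2.copyMakeBorder(cv2.resize(B,(400,280)),0,135,0,0,0)]))
D=imaging.camera_model('side');S=imaging.camera_model('scene')
h=np.array([.571,.011,.101])
for z in(.101,.115): print('lid edge shut pred side',proj(D,[.391,.021,z]),'scene',proj(S,[.391,.021,z]))
E
```

```text
time_s: 37.55
ee_pos: [0.3025, 0.0338, 0.3357]
change at chopper 0.5801136363636363
lid edge shut pred side [182.01146815 223.17290476] scene [362.0034667  241.47960372]
lid edge shut pred side [181.24008633 218.65589818] scene [363.04475034 236.53930246]
```

View pics/t13.png

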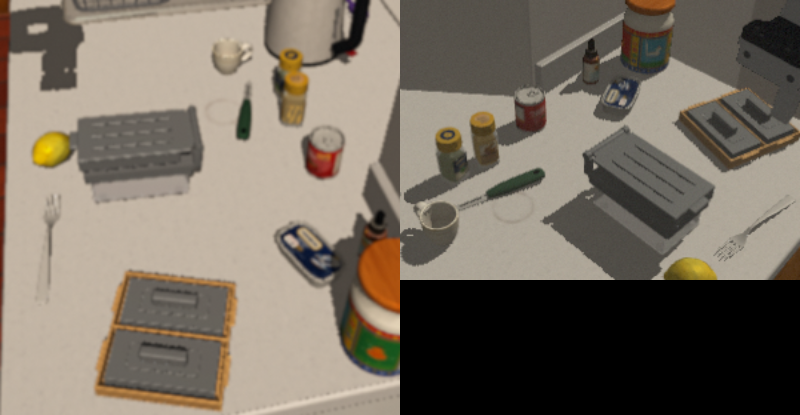

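Both views show the lid lying shut and level. Its tab is at side pixel (179,224), against about (182,223) predicted for the shut edge. The guard is level in its berth and the bystanders are in place.

```bash
python3 -c "
from station import ctrl
print(ctrl.hand_in())"
```

```text
the job is handed in; nothing more can be done
None
```

The job is done and handed in at about 37.6 s. The guard is stowed in the caddy's empty berth, the bare insert is on the pins with its blades up, and the lid is shut over it.

**Last checks:**
- **Guard:** it sits level with the guard in the next berth. I pressed it down to floor contact at 36 N before releasing it.
- **Insert:** it met the deck within about 0.5 mm of the flush height. The later wrist picture matched the predicted seated outline.
- **Lid:** the final pictures show it closed, level and not moving. Its tab is where the shut position predicts, and the arm is clear of everything.
- **Bystanders:** the cup, tin and jars look unmoved in the final pictures. I did not measure their positions.

**What disagreed or went wrong:**
- **Overshoot with the guard:** I got a direction wrong while carrying it and swung too close to the lid. The force reading rose to about 16 N. The next pictures showed the lid still open and the guard still held straight.
- **Wrist tilt:** it drifted up to 4.5° during the moves, so I corrected it before gripping and seating the insert.
- **Seat position:** the side camera put it 8–9 mm to one side of the other two cameras' first estimates. I used a close wrist view instead, and the insert went on without resistance.

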